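# Open an air-clamped drill jig and lay its drill plate on the mat

### The job

Open the drill jig: turn the selector on its sloping panel click by click to the green mark, the third of four, so that both clamp arms swing off the drill plate, and do not run on to the blue air-blast mark. Then lift the drill plate by its handle straight up off the two dowels, keeping it level so that it does not bind, and set it down gently, right way up and wholly on the cork mat. Leave the selector on green, the part in its nest and the things around undisturbed.

Things in the scene. Friction and masses are not known exactly. Their poses are not given: they have to be found in the camera images.
- fixture: drill jig, fixed to the table: dark steel base 190 (x) x 370 (y) x 20 mm; origin at the centre of its underside, z up. The jig is on its -y side (see seat). The grey selector box, with its sloping panel facing +y, is on its +y side: 112 mm wide (x), from y = +35 mm, where it is 123 mm high, to y = +173 mm, where it is 52 mm high; the slope begins at y = +72 mm
- seat (a point): point on the jig midway between its two dowels, at the plate's seat, 50 mm above the table, axes as fixture. Dowels: upright, 12 mm thick, 65 mm to either side along y, rising 34 mm above this point. Swing clamps at (x, y) = (-78, -50) and (78, 50) mm: arms 46 mm long, 16 to 34 mm above this point; closed they reach in along x, 2 mm over the plate; open they lie along y
- dial (a joint): selector dial, rad, growing clockwise as seen facing the panel; four detents 30 degrees apart: 0 red (clamped), 0.524 yellow (clamped), 1.047 green (released), 1.571 blue (air blast, end stop). It starts on red or yellow. A click takes about 0.25 N m; let go, it settles into the nearest detent. Both clamp arms swing 40 degrees a click with it
- dial_grip (a point): on the dial's axis, 28 mm off the panel, a good height to grip. z: the axis, out of the panel, leaning 35 degrees from vertical to the fixture's +y side; x: along the dial's black bar, to its white pointer, turning with the dial. Bar 14 mm wide (y), 48 mm long, its top 35 mm off the panel; the skirt below is 46 mm across and reaches 7 mm off the panel
- plate: aluminium drill plate 110 (x) x 170 (y) x 14 mm, about 0.55 kg, with four steel bushings and two 13.2 mm holes at y = -65 and +65 mm that fit over the dowels; origin at the centre of its underside, z up; it starts seated on the jig at point seat, axes as the fixture's
- handle (a point): centre of the plate's black bar handle, 49 mm above the plate's underside, over its middle; axes as the plate's. The bar is 14 mm thick (x), 80 mm long (y) and 18 mm high, on two dark posts 60 mm apart; 26 mm are free beneath it
- plate_c1 (a point): corner of the plate's underside at x = -55, y = -85 mm
- plate_c2 (a point): corner of the plate's underside at x = -55, y = +85 mm
- plate_c3 (a point): corner of the plate's underside at x = +55, y = -85 mm
- plate_c4 (a point): corner of the plate's underside at x = +55, y = +85 mm
- workpiece: the drilled part, brass block 118 (x) x 76 (y) x 28 mm lying in the channel under the plate, its ends showing; origin at the centre of its underside
- mat: cork mat fixed to the table, 180 (x) x 240 (y) x 5 mm; origin at the centre of its underside
- oil_can: copper-coloured oil can, 70 mm across, 120 mm high; origin at the centre of its underside
- wrench: adjustable wrench, 186 mm long, lying; origin at the centre of its underside
- tape_measure: yellow tape measure, 54 x 78 x 29 mm; origin at the centre of its underside

How it is judged:
By the outcome, as a careful person would: the job done as asked, in the order asked, and still so for the second after the job is handed in, with the robot touching nothing.
It also fails if it takes over 64 s, if anything falls off the work surface, if the arm or the gripper's body presses on something with over 40 N, if the wrist force passes 120 N, or if a joint passes its speed limit or range.

### The arm

A 7-joint arm with a two-finger parallel gripper is mounted at the origin on a cart in front of the work surface, level with it; the furniture and walls round the work are solid. World frame = base frame: x ahead of the robot, y to its left, z up, the work surface at z = 0. Lengths are in m, angles in degrees, forces in N, time in s.
With the tool pointing down it reaches from about 0.425 to 0.875 m from the base axis. Payload 4.7 kg.
Tool frame: the origin (TCP) lies at the very end of the fingers, on their centre line; the grasp point (between the pads) lies 19 mm behind it; z points along the fingers, y is the line along which they close (so a half turn about z gives the same grasp; the last joint's range is limited). The gripper opens to 87 mm and grips with 3 to 60 N. Pads are 19 mm wide; open, the fingers measure 117 mm over their backs; the gripper's body (75 mm by 190 mm) begins 51 mm behind the grasp point.
Start: joints at [0.808, 18.392, -4.016, 83.108, 1.295, 78.541, -3.26], TCP at [0.65, -0, 0.223] pointing down, gripper open.
Joint ranges: [-163.93, 163.93], [-17.29, 119.83], [-79.2, 71.16], [3.27, 140.29], [-89.18, 269.18], [5.43, 117.66], [-154.24, 154.24]. Speed limits (degrees/s): [147.25, 147.25, 180, 180, 180, 180, 180].

### API

Orientations are given as [roll, pitch, yaw] about the fixed x, y, z axes, in that order (R = Rz(yaw) Ry(pitch) Rx(roll)).
In Python, from cell import get_obs, read_camera, sign_off, silhouettes gives the robot as it stands.
- The arm moves only by the tool play_rows, never from a script. Its argument "steps" is a list that holds one entry, the list of rows, each a list of 7 numbers: the shift along the tool's x, y, z in m, then the turn, a rotation vector about the tool's x, y, z in rad, then the finger opening in m, from 0 to 0.087. A call has 1 to 12 rows; each row shifts and turns the commanded pose from where the row before left it, along the tool's axes as they then stand; what a row does not reach is not made up. A row lasts 1/10 s, in which the tool goes at most 50 mm and 8.59 degrees, less where a joint would pass 70% of its speed; a pose out of reach is approached as far as the arm can. A call is refused whole if a number of a shift passes 0.05 or a number of a turn 0.15, either way. A call with a gripper value outside its range is refused whole. The fingers move at their own pace and stop on an object; "force" is the grip in N (left out, the last holds). Time passes only in rows, so rows that do not move let the fingers close. It gives the time, the measured TCP pose, the force, the opening and the grip force at its end, in the units of the state.
- get_obs(): the state, without advancing time (a new reading comes with each control period).
- read_camera(name): name is "scene" or "side" or "wrist"; returns a dict with "frame" (420x560x3 uint8, red, green, blue), "intrinsics" (3x3 intrinsics, pixels), "view" (4x4, takes a point from world to camera coordinates). Camera axes: x right, y up, looking along -z (the intrinsics and any distortion apply to the point x, -y, -z); pixel columns grow to the right and rows downward; lengths in m; the calibration is good to about 2 mm. The wrist camera is an equidistant fisheye: a pixel r from the principal point sees the ray r / f radians off the axis. A picture is of the moment at which its call begins. There is no depth.
- sign_off(): hands the job in; it is judged then, once.
Trained networks look in the newest picture that a camera, given by its name, has taken for a name from the list of things; names that differ only in an ending like _2 or _b are one class to them, and where a whole thing is asked for, a point or a joint stands for the part that bears it (a point fixed in the world has none). Each returns a list of dicts, best first, with "p" (0 to 1); they miss things now and then, are a little off and sometimes report something else, mostly with a low value. They report only what shows in the picture. A call takes as long as a camera call.
- silhouettes(camera, name): "pixels" (420x560 bool, what is visible of it) and "extent" ([left, top, right, bottom] in pixels, round what is visible of it).
The state is a dict: "time_s": time; "qpos": joint angles; "joint_velocities": joint speeds; "effort": joint torques, N m; "tool_pos": TCP position; "tool_rot": TCP orientation; "force": force on the tool from outside, world axes, zero at the start; "wrist_torque": the same for the moment, N m; "grip_width": finger opening in m; "grasp_force": force on a finger pad.
Only numpy, scipy, OpenCV 4.12 (cv2) and the standard library are available. Lean on these libraries where they do the work, as an engineer would, in place of code of your own. Each camera call takes 0.05 s, during which the arm holds its last target. There are 200 camera calls.

## Working session

There is one attempt and no reset: what is moved stays moved. The work goes in short steps, Python scripts to look and compute and a tool call to move; the robot and the scene stay as the last step left them, time stands still between calls to the robot, and variables do not carry over. Pictures are saved under pics/ and viewed, at most 10 in all, crops included, and the job is handed in when it is done.

Besides the shell and the picture viewer there is one more tool, called after ">>>" by a JSON object that holds its "name" and its "arguments". play_rows: Moves the arm, as the interface text tells. Its arguments: {"type":"object","properties":{"steps":{"type":"array","items":{"type":"array","items":{"type":"array","items":{"type":"number"}}}},"force":{"type":"number"}},"required":["steps"]}

```bash
mkdir -p pics; ls; cat > h.py <<'E'
import numpy as np, cv2
from cell import get_obs, read_camera, sign_off, silhouettes
def save(c,n):
    d=read_camera(c); cv2.imwrite(f'pics/{n}.png',d['frame'][:,:,::-1]); return d
def ray(d,u,v):
    K=np.array(d['intrinsics']);V=np.array(d['view']);R=V[:3,:3];t=V[:3,3]
    p=np.array([(u-K[0,2])/K[0,0],(v-K[1,2])/K[1,1]])
    c=np.array([p[0],-p[1],-1.])
    return -R.T@t, R.T@c
def onz(d,u,v,z):
    o,r=ray(d,u,v); return o+r*(z-o[2])/r[2]
def proj(d,P):
    K=np.array(d['intrinsics']);V=np.array(d['view'])
    c=(V@np.c_[P,np.ones(len(P))].T).T[:,:3]*[1,-1,-1]
    q=(K@c.T).T; return q[:,:2]/q[:,2:]
E
python3 - <<'E'
from h import *
a=save('scene','s0');b=save('side','d0')
for c,d in(('scene',a),('side',b)):
    print(c,np.round(d['intrinsics'],1).tolist(),np.round(ray(d,280,210),2).tolist())
    for n in['fixture','plate','mat','dial','workpiece','oil_can','wrench','tape_measure','handle']:
        for s in silhouettes(c,n)[:2]: 
            m=s['pixels'];print(n,round(s['p'],2),np.round(s['extent']).tolist(),m.sum())
cv2.imwrite('pics/both.png',cv2.resize(np.vstack([a['frame'],b['frame']])[:,:,::-1],(400,600)))
E
```

```text
pics
scene [[478.9, 0.0, 273.1], [0.0, 478.9, 214.4], [0.0, 0.0, 1.0]] [[-0.33, 0.74, 0.66], [0.73, -0.54, -0.43]]
fixture 0.55 [178.0, 215.0, 340.0, 300.0] 6689
plate 0.47 [361.0, 205.0, 460.0, 248.0] 2302
plate 0.44 [207.0, 228.0, 228.0, 249.0] 315
mat 0.56 [362.0, 208.0, 463.0, 245.0] 2240
mat 0.23 [178.0, 213.0, 340.0, 302.0] 6710
dial 0.75 [211.0, 228.0, 225.0, 249.0] 269
workpiece 0.68 [284.0, 238.0, 309.0, 256.0] 228
oil_can 0.72 [290.0, 176.0, 314.0, 214.0] 387
wrench 0.69 [90.0, 281.0, 178.0, 294.0] 749
tape_measure 0.72 [345.0, 229.0, 378.0, 250.0] 409
handle 0.77 [262.0, 208.0, 314.0, 251.0] 1249
side [[446.2, 0.0, 277.5], [0.0, 446.2, 210.7], [0.0, 0.0, 1.0]] [[0.04, 0.98, 0.95], [0.43, -0.67, -0.61]]
fixture 0.76 [218.0, 215.0, 334.0, 308.0] 4934
plate 0.57 [271.0, 210.0, 314.0, 251.0] 995
mat 0.73 [336.0, 172.0, 414.0, 219.0] 1866
mat 0.44 [218.0, 213.0, 335.0, 310.0] 5024
dial 0.74 [251.0, 254.0, 266.0, 269.0] 212
workpiece 0.41 [300.0, 235.0, 312.0, 252.0] 89
workpiece 0.36 [247.0, 250.0, 267.0, 272.0] 231
oil_can 0.67 [249.0, 256.0, 263.0, 272.0] 207
oil_can 0.56 [269.0, 173.0, 289.0, 202.0] 318
wrench 0.56 [160.0, 305.0, 228.0, 340.0] 620
tape_measure 0.53 [333.0, 206.0, 357.0, 229.0] 276
handle 0.81 [268.0, 211.0, 319.0, 255.0] 1124
handle 0.72 [271.0, 182.0, 289.0, 199.0] 315
```

```bash
python3 - <<'E'
import cv2
a=cv2.imread('pics/s0.png')[165:315,80:480];b=cv2.imread('pics/d0.png')[165:350,150:430]
cv2.imwrite('pics/a1.png',cv2.resize(a,None,fx=2,fy=2,interpolation=2))
cv2.imwrite('pics/b1.png',cv2.resize(b,None,fx=2.8,fy=2.8,interpolation=2))
E
```

```text
(no output)
```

View pics/a1.png

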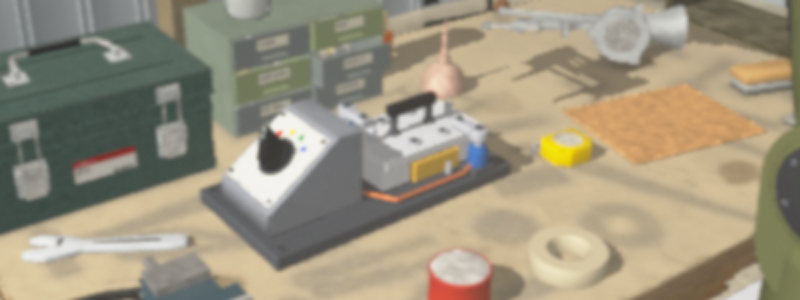

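View pics/b1.png

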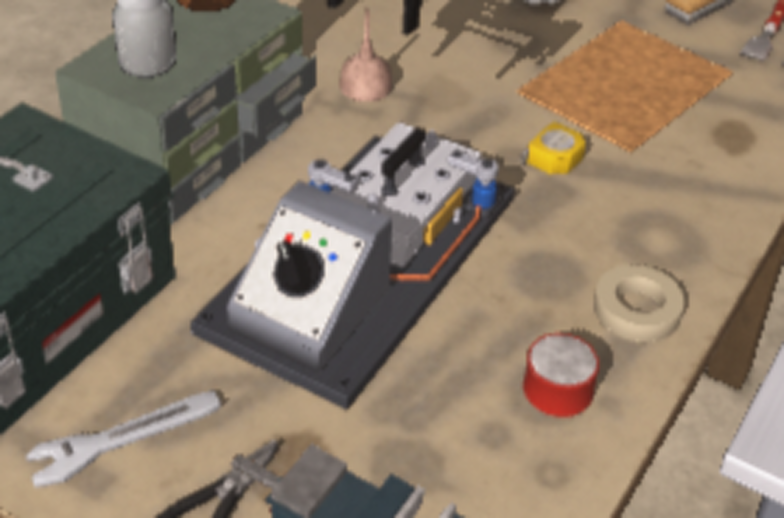

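Both views show the jig left of centre (dial around side pixel (256,261), with its pointer at the leftmost red mark), the clamps closed, the handle at about side (294,218), the mat at about (375,196), and the tape measure between the jig and the mat. Next I fit poses to the silhouettes.

```bash
cat > fit.py <<'E'
from h import *
from scipy.optimize import minimize
def T(p): 
    c,s=np.cos(p[2]),np.sin(p[2]); return lambda P:(np.array([[c,-s,0],[s,c,0],[0,0,1]])@np.array(P).T).T+[p[0],p[1],0]
box=lambda x0,x1,y0,y1,z0,z1:np.array([[x,y,z] for x in(x0,x1) for y in(y0,y1) for z in(z0,z1)],float)
prism=np.array([[x,y,z] for x in(-.056,.056) for y,z in((.035,.02),(.035,.123),(.072,.123),(.173,.052),(.173,.02))])
def render(d,parts,p,S=4):
    m=np.zeros((420*S,560*S),np.uint8)
    for P in parts:
        q=(proj(d,T(p)(P))+.5)*S
        cv2.fillConvexPoly(m,cv2.convexHull(np.round(q*16).astype(np.int32)),1,shift=4)
    return m>0
def fit(views,parts,p0,S=4):
    V=[(d,cv2.resize(m.astype(np.uint8),None,fx=S,fy=S,interpolation=0)>0) for d,m in views]
    def cost(p):
        c=0
        for d,m in V:
            r=render(d,parts,p,S); c+=1-(r&m).sum()/(r|m).sum()
        return c
    best=None
    for s in(.02,.01,.004):
        sim=np.array([p0,p0+np.array([s,0,0]),p0+np.array([0,s,0]),p0+np.array([0,0,s*6])])
        r=minimize(cost,p0,method='Nelder-Mead',options=dict(initial_simplex=sim,xatol=1e-4,fatol=1e-5)); p0=r.x
    return r.x,r.fun
E
python3 - <<'E'
from fit import *
D={c:read_camera(c) for c in('scene','side')}
ms={c:{n:silhouettes(c,n) for n in('fixture','plate','mat','handle','workpiece','dial')} for c in D}
def pick(c,n,cc):
    best=[s for s in ms[c][n] if s['p']>.3 and np.hypot(*(np.array(s['extent']).reshape(2,2).mean(0)-cc))<40]
    return best[0]['pixels'] if best else np.zeros((420,560),bool)
cs={'scene':(260,258),'side':(276,262)}
cj={'scene':(288,230),'side':(294,232)}
cm={'scene':(412,226),'side':(375,196)}
fv=[];mv=[]
for c,d in D.items():
    m=pick(c,'fixture',cs[c]).copy()
    for n in('plate','handle','workpiece'): m|=pick(c,n,cj[c])
    m|=pick(c,'dial',(218,238) if c=='scene' else (258,262))
    fv.append((d,m)); mv.append((d,pick(c,'mat',cm[c])))
base=box(-.095,.095,-.185,.185,0,.02)
for sy in(-.10,):
  parts=[base,prism,box(-.055,.055,sy-.085,sy+.085,.02,.064),box(-.007,.007,sy-.04,sy+.04,.064,.108)]
  p0=np.r_[onz(D['side'],276,268,.02)[:2],0]
  for y in(-.6,0.,):
    p0[2]=y; print('fix',fit(fv,parts,p0))
for v in (mv,mv[:1],mv[1:]): print('mat',fit(v,[box(-.09,.09,-.12,.12,0,.005)],np.r_[onz(D['side'],375,196,.005)[:2],-.3]))
print([onz(D['side'],*q,z).round(3).tolist() for q,z in(((274,309),.0),((219,282),.01),((334,233),.01),((294,218),.108))])
print('tape',onz(D['side'],345,218,.015),'can',onz(D['side'],279,188,.05))
E
```

```text
fix (array([0.57262863, 0.13295533, 0.03807613]), np.float64(0.13534382069271433))
fix (array([0.57269752, 0.13300604, 0.03797813]), np.float64(0.13525886436440615))
mat (array([ 0.47218712, -0.34797855, -0.18924813]), np.float64(0.11418857038667463))
mat (array([ 0.46915532, -0.34549532, -0.18213785]), np.float64(0.03649482380006275))
mat (array([ 0.47484406, -0.35082576, -0.18458125]), np.float64(0.035250761095978245))
[[0.476, 0.306, 0.0], [0.657, 0.319, 0.01], [0.485, -0.06, 0.01], [0.572, 0.054, 0.108]]
tape [ 0.48850432 -0.14539845  0.015     ] can [ 0.74341306 -0.12559008  0.05      ]
```

```bash
cat > mv.py <<'E'
from h import *
from scipy.spatial.transform import Rotation as Ro, Slerp
FX=np.array([.573,.133]);FY=np.radians(2.2)
RF=Ro.from_euler('z',FY)
def w(p): return RF.apply(p)+[FX[0],FX[1],0]
s35,c35=np.sin(np.radians(35)),np.cos(np.radians(35))
n=np.array([0,s35,c35]);u=np.array([0,-c35,s35]);r=np.array([-1.,0,0])
def dialR(phi): # tool x at clockwise angle phi (deg) from up
    a=np.radians(phi);x=np.cos(a)*u+np.sin(a)*r;z=-n
    return RF*Ro.from_matrix(np.c_[x,np.cross(z,x),z])
def cur():
    o=get_obs();return np.array(o['tool_pos']),Ro.from_euler('xyz',o['tool_rot'],degrees=True),o
def rows(P,R,N,grip):
    p,q,o=cur();sl=Slerp([0,1],Ro.concatenate([q,R]))
    out=[]
    for i in range(N):
        P1=p*0;tgt=cur0(p,P,(i+1)/N)
        a=sl(i/N);b=sl((i+1)/N)
        out.append(np.r_[a.inv().apply((P-p)/N),(a.inv()*b).as_rotvec(),grip].round(4).tolist())
    for x in out: print(x,end=',\n')
def cur0(p,P,t): return p+(P-p)*t
E
python3 - <<'E'
from mv import *
p,q,o=cur();print(o['tool_rot'],o['time_s'],o['qpos'])
D={c:read_camera(c) for c in('scene','side')}
def tri(nm,cc):
    A=np.zeros((3,3));b=np.zeros(3);L=[]
    for c,d in D.items():
        s=min(silhouettes(c,nm),key=lambda s:np.hypot(*(np.array(s['extent']).reshape(2,2).mean(0)-cc[c])))
        v,uu=np.nonzero(s['pixels']);o_,r_=ray(d,uu.mean(),v.mean());r_/=np.linalg.norm(r_)
        M=np.eye(3)-np.outer(r_,r_);A+=M;b+=M@o_;L.append((o_,M))
    X=np.linalg.solve(A,b);return X,[np.linalg.norm(M@(X-o_)).round(4) for o_,M in L]
X,e=tri('dial',{'scene':(218,238),'side':(258,262)});print('dial',X,e,'fix',RF.inv().apply(X-[*FX,0]))
G=w(np.array([0,.1225,.0875])+n*.028);print('grip',G)
C=w(np.array([0,.1225,.0875])+n*.12)
print(C);rows(C,dialR(-45),8,.06)
E
```

```text
[1.79994930e+02 3.72365606e-03 9.00022347e+01] 1.7 [ 0.80677949 18.39057861 -4.01494268 83.10741094  1.29556049 78.54210084
 -3.25879173]
dial [0.57044263 0.25873586 0.09468884] [np.float64(0.0002), np.float64(0.0002)] fix [0.00227124 0.12574136 0.09468884]
grip [0.56768098 0.27145801 0.11043626]
[0.56565529 0.32418815 0.18579825]
[0.0405, -0.0105, 0.0046, -0.0893, -0.035, 0.2787, 0.06],
[0.0361, -0.0216, 0.0018, -0.0893, -0.035, 0.2787, 0.06],
[0.0288, -0.0307, -0.0017, -0.0893, -0.035, 0.2787, 0.06],
[0.0191, -0.0371, -0.0056, -0.0893, -0.035, 0.2787, 0.06],
[0.008, -0.0402, -0.0095, -0.0893, -0.035, 0.2787, 0.06],
[-0.0036, -0.0398, -0.0132, -0.0893, -0.035, 0.2787, 0.06],
[-0.0148, -0.0359, -0.0163, -0.0893, -0.035, 0.2787, 0.06],
[-0.0245, -0.0288, -0.0185, -0.0893, -0.035, 0.2787, 0.06],
```

```bash
python3 - <<'E'
from mv import *
C=w(np.array([.001,.1225,.0875])+n*.12)
rows(C,dialR(135),8,.06)
E
```

```text
[0.0405, -0.0104, 0.0046, 0.0287, -0.0731, -0.0997, 0.06],
[0.0416, -0.0062, 0.0018, 0.0287, -0.0731, -0.0997, 0.06],
[0.042, -0.002, -0.0011, 0.0287, -0.0731, -0.0997, 0.06],
[0.0418, 0.0021, -0.0042, 0.0287, -0.0731, -0.0997, 0.06],
[0.041, 0.006, -0.0073, 0.0287, -0.0731, -0.0997, 0.06],
[0.0396, 0.0098, -0.0105, 0.0287, -0.0731, -0.0997, 0.06],
[0.0375, 0.0133, -0.0137, 0.0287, -0.0731, -0.0997, 0.06],
[0.0349, 0.0165, -0.0167, 0.0287, -0.0731, -0.0997, 0.06],
```

>>> {"name": "play_rows", "arguments": {"steps": [[[0.0405,-0.0104,0.0046,0.0287,-0.0731,-0.0997,0.06],[0.0416,-0.0062,0.0018,0.0287,-0.0731,-0.0997,0.06],[0.042,-0.002,-0.0011,0.0287,-0.0731,-0.0997,0.06],[0.0418,0.0021,-0.0042,0.0287,-0.0731,-0.0997,0.06],[0.041,0.006,-0.0073,0.0287,-0.0731,-0.0997,0.06],[0.0396,0.0098,-0.0105,0.0287,-0.0731,-0.0997,0.06],[0.0375,0.0133,-0.0137,0.0287,-0.0731,-0.0997,0.06],[0.0349,0.0165,-0.0167,0.0287,-0.0731,-0.0997,0.06],[0,0,0,0,0,0,0.06],[0,0,0,0,0,0,0.06]]]}}

```text
time_s: 2.9
tool_pos: [0.5651, 0.3268, 0.1839]
tool_rot: [-153.5, 23.8, 143.2]
force: [0.3, -0.4, -0.4]
grip_width: 0.06
grasp_force: 0.0
```

```bash
python3 - <<'E'
from mv import *
p,q,o=cur();C=w(np.array([.001,.1225,.0875])+n*.12)
print(p,C,np.degrees((q.inv()*dialR(135)).as_rotvec()),o['qpos'],o['time_s'])
d=save('wrist','w1');print(d['intrinsics'],d['view'])
for s in silhouettes('wrist','dial')[:3]:print(s['p'],s['extent'],[x.mean() for x in np.nonzero(s['pixels'])][::-1])
E
```

```text
[0.56512001 0.32675686 0.18386757] [0.56665456 0.32422653 0.18579825] [-0.02086574  0.03680088  0.32228325] [-36.62491843  37.72601942 -15.29796215  68.4027853   32.21660977
 102.03269775  -4.4019034 ] 2.9
[[325.1922621    0.         276.46171026]
 [  0.         325.1922621  208.67333344]
 [  0.           0.           1.        ]] [[ 0.680914    0.60823439 -0.4079302  -0.5081648 ]
 [-0.70273313  0.38579153 -0.59777174  0.35513401]
 [-0.20620931  0.69369721  0.69011731 -0.41068565]
 [ 0.          0.          0.          1.        ]]
0.93 [248.3, 181.1, 296.8, 242.1] [np.float64(273.8297592997812), np.float64(209.21269146608316)]
```

View pics/w1.png

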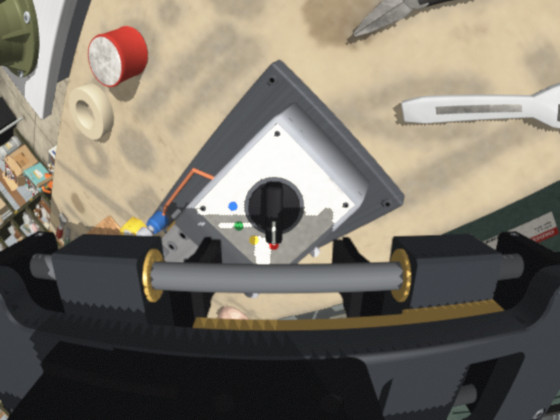

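The wrist view shows the dial centred at about (273,206), its pointer at (273,240) on the red mark, and the bar vertical in the image, square to the closing direction.

```bash
cat >> mv.py <<'E'
def pw(d,P):
    K=np.array(d['intrinsics']);V=np.array(d['view'])
    c=(V@np.c_[P,np.ones(len(P))].T).T[:,:3]*[1,-1,-1]
    th=np.arctan2(np.hypot(c[:,0],c[:,1]),c[:,2]);h=np.hypot(c[:,0],c[:,1])
    return np.c_[K[0,2]+K[0,0]*th*c[:,0]/h,K[1,2]+K[1,1]*th*c[:,1]/h]
def rw(d,uv):
    K=np.array(d['intrinsics']);V=np.array(d['view']);a=np.array([(uv[0]-K[0,2])/K[0,0],(uv[1]-K[1,2])/K[1,1]])
    th=np.hypot(*a);c=np.r_[np.sin(th)*a/th,np.cos(th)]*[1,-1,-1]
    return -V[:3,:3].T@V[:3,3],V[:3,:3].T@c
E
python3 - <<'E'
from mv import *
d=read_camera('wrist');c0=np.array([0,.1225,.0875])
b=-.7071*r+.7071*u
P=[c0,c0+n*.007,c0+n*.035]+[c0+.007*n+.023*k for k in(b,-b,np.cross(n,b),-np.cross(n,b))]+[c0+n*.035+k*.024*b for k in(1,-1)]
P+=[[-.095,.185,.02],[.095,.185,.02]]
print(pw(d,np.array([w(np.array(x)) for x in P])).round(1))
# corners of base seen at (278,61),(403,200)
for uv in((278,61),(404,198)):
    o,k=rw(d,uv);print(RF.inv().apply(o+k*(.02-o[2])/k[2]-[*FX,0]).round(4))
g=d['frame'][170:260,230:320];cv2.imwrite('pics/w1c.png',cv2.resize(g[:,:,::-1],None,fx=6,fy=6,interpolation=0))
E
```

```text
[[276.5 201.1]
 [276.5 203. ]
 [276.5 211.4]
 [276.6 228.2]
 [276.4 176.8]
 [303.  202.9]
 [250.  203.1]
 [276.5 240.2]
 [276.4 181.2]
 [272.1  57.1]
 [407.  200.2]]
[-0.0884  0.1862  0.02  ]
[0.0912 0.184  0.02  ]
```

View pics/w1c.png

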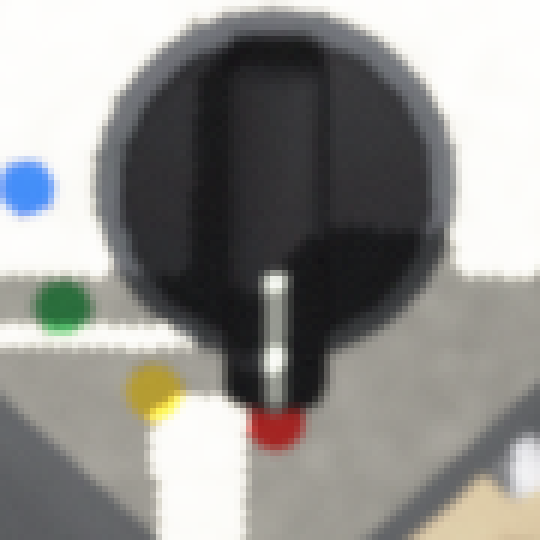

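The bar sits within 3 mm of the prediction and is well aligned, so I go down on it.

```bash
python3 - <<'E'
from mv import *
b=-.7071*r+.7071*u
rows(w(np.array([0,.1225,.0875])-.0015*b+n*.011),dialR(135),6,.04)
E
```

```text
[0.0008, -0.0, 0.0181, -0.0001, 0.0, -0.0006, 0.04],
[0.0008, -0.0, 0.0181, -0.0001, 0.0, -0.0006, 0.04],
[0.0008, -0.0, 0.0181, -0.0001, 0.0, -0.0006, 0.04],
[0.0008, -0.0, 0.0181, -0.0001, 0.0, -0.0006, 0.04],
[0.0008, -0.0, 0.0181, -0.0001, 0.0, -0.0006, 0.04],
[0.0008, -0.0, 0.0181, -0.0001, 0.0, -0.0006, 0.04],
```

>>> {"name": "play_rows", "arguments": {"steps": [[[0.0008,0,0.018,0,0,-0.0006,0.04],[0.0008,0,0.018,0,0,-0.0006,0.04],[0.0008,0,0.018,0,0,-0.0006,0.04],[0.0008,0,0.018,0,0,-0.0006,0.04],[0.0008,0,0.018,0,0,-0.0006,0.04],[0.0008,0,0.018,0,0,-0.0006,0.04],[0,0,0,0,0,0,0.04],[0,0,0,0,0,0,0.0],[0,0,0,0,0,0,0.0],[0,0,0,0,0,0,0.0],[0,0,0,0,0,0,0.0],[0,0,0,0,0,0,0.0]]], "force": 40}}

```text
time_s: 4.25
tool_pos: [0.565, 0.2647, 0.0966]
tool_rot: [-153.5, 23.9, 143.1]
force: [-3.5, -0.1, 4.9]
grip_width: 0.0135
grasp_force: 40.0
```

>>> {"name": "play_rows", "arguments": {"steps": [[[0,0,0,0,0,0.0873,0],[0,0,0,0,0,0.0873,0],[0,0,0,0,0,0.0873,0],[0,0,0,0,0,0.0873,0],[0,0,0,0,0,0.0873,0],[0,0,0,0,0,0.0873,0],[0,0,0,0,0,0,0],[0,0,0,0,0,0,0],[0,0,0,0,0,0,0]]]}}

```text
time_s: 5.15
tool_pos: [0.5664, 0.2655, 0.0961]
tool_rot: [-169.7, 33.6, 110.6]
force: [2.3, 2.0, 3.9]
grip_width: 0.0137
grasp_force: 40.0
```

```bash
python3 - <<'E'
from mv import *
p,q,o=cur();print(p,np.degrees((dialR(135).inv()*q).as_rotvec()),o['force'],o['wrist_torque'],o['qpos'])
E
```

```text
[0.56641734 0.26547303 0.09611587] [-1.20320143e-01 -1.39468237e-02  2.97313916e+01] [2.31116956 1.95215122 3.87354071] [ 0.46316253 -0.39204724  0.2968992 ] [-35.96861572  36.35556765  -9.61282355  80.43031602  30.60605379
  89.72856933 -34.84319882]
```

One click is done. Now the second.

>>> {"name": "play_rows", "arguments": {"steps": [[[0,0,0,0,0,0.0873,0],[0,0,0,0,0,0.0873,0],[0,0,0,0,0,0.0873,0],[0,0,0,0,0,0.0873,0],[0,0,0,0,0,0.0873,0],[0,0,0,0,0,0.0873,0],[0,0,0,0,0,0,0],[0,0,0,0,0,0,0],[0,0,0,0,0,0,0]]]}}

```text
time_s: 6.05
tool_pos: [0.5682, 0.2655, 0.0961]
tool_rot: [169.6, 33.5, 74.3]
force: [5.8, 2.6, 2.2]
grip_width: 0.0143
grasp_force: 40.0
```

```bash
python3 - <<'E'
from mv import *
p,q,o=cur();print(p,np.degrees((dialR(135).inv()*q).as_rotvec()),o['force'],o['wrist_torque'],o['qpos'])
E
```

```text
[0.56816281 0.26551272 0.09614764] [-3.17274649e-01  3.39939655e-02  5.98301844e+01] [5.78630341 2.57995723 2.17054819] [ 0.68753447 -1.0797403   0.78231102] [-39.44468107  36.05214892  -4.47755902  80.54244221  28.24081663
  88.55240462 -63.27166593]
```

Release, then retreat straight back along the axis and look.

>>> {"name": "play_rows", "arguments": {"steps": [[[0,0,0,0,0,0,0.02],[0,0,0,0,0,0,0.04],[0,0,0,0,0,0,0.04],[0,0,0,0,0,0,0.04],[0,0,-0.02,0,0,0,0.04],[0,0,-0.03,0,0,0,0.04],[0,0,-0.04,0,0,0,0.04],[0,0,-0.04,0,0,0,0.04],[0,0,-0.03,0,0,0,0.04],[0,0,0,0,0,0,0.04]]]}}

```text
time_s: 7.05
tool_pos: [0.5618, 0.3605, 0.2296]
tool_rot: [169.8, 33.3, 74.5]
force: [-0.2, -0.0, 0.6]
grip_width: 0.0397
grasp_force: 0.0
```

```bash
python3 - <<'E'
from mv import *
p,q,o=cur();print(p,o['time_s'],o['force'])
d=save('wrist','w2');e=save('side','d2')
a=d['frame'][60:340,100:460];b=e['frame'][195:300,230:350]
a=cv2.resize(a,(540,420));b=cv2.resize(b,(260,228),interpolation=2)
c=np.zeros((420,800,3),np.uint8);c[:,:540]=a;c[:228,540:]=b
cv2.imwrite('pics/m2.png',c[:,:,::-1])
# handle-down target: plate seat unknown; guess fixture (0,-.10)
H=w(np.array([0,-.10,.25]));print(H)
R=Ro.from_euler('xyz',[180,0,np.degrees(FY)+90],degrees=True) # tool x along +y -> closes along x
rows(H,R,11,.06)
print(np.degrees((q.inv()*R).magnitude()))
E
```

```text
[0.56180683 0.3605347  0.22957524] 7.05 [-0.23020942 -0.01739709  0.61380024]
[0.57683878 0.03307371 0.25      ]
[-0.0245, 0.0067, 0.0151, 0.0071, 0.0552, -0.0227, 0.06],
[-0.0254, 0.0062, 0.0137, 0.0071, 0.0552, -0.0227, 0.06],
[-0.0263, 0.0057, 0.0122, 0.0071, 0.0552, -0.0227, 0.06],
[-0.027, 0.0052, 0.0107, 0.0071, 0.0552, -0.0227, 0.06],
[-0.0277, 0.0047, 0.0092, 0.0071, 0.0552, -0.0227, 0.06],
[-0.0283, 0.0041, 0.0076, 0.0071, 0.0552, -0.0227, 0.06],
[-0.0287, 0.0035, 0.006, 0.0071, 0.0552, -0.0227, 0.06],
[-0.0291, 0.0029, 0.0044, 0.0071, 0.0552, -0.0227, 0.06],
[-0.0293, 0.0022, 0.0027, 0.0071, 0.0552, -0.0227, 0.06],
[-0.0295, 0.0016, 0.0011, 0.0071, 0.0552, -0.0227, 0.06],
[-0.0295, 0.0009, -0.0005, 0.0071, 0.0552, -0.0227, 0.06],
37.56293000994969
```

View pics/m2.png

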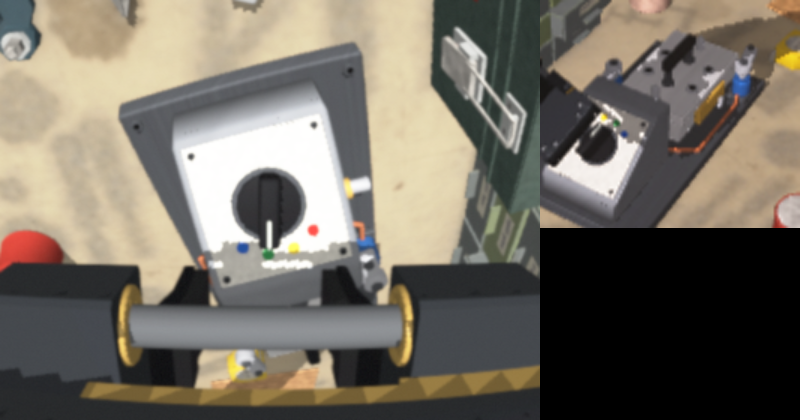

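The pointer is on green at (268,250), and in the side inset the clamp arms lie along y, off the plate. Now over the handle.

>>> {"name": "play_rows", "arguments": {"steps": [[[-0.0245,0.0067,0.0151,0.0071,0.0552,-0.0227,0.06],[-0.0254,0.0062,0.0137,0.0071,0.0552,-0.0227,0.06],[-0.0263,0.0057,0.0122,0.0071,0.0552,-0.0227,0.06],[-0.027,0.0052,0.0107,0.0071,0.0552,-0.0227,0.06],[-0.0277,0.0047,0.0092,0.0071,0.0552,-0.0227,0.06],[-0.0283,0.0041,0.0076,0.0071,0.0552,-0.0227,0.06],[-0.0287,0.0035,0.006,0.0071,0.0552,-0.0227,0.06],[-0.0291,0.0029,0.0044,0.0071,0.0552,-0.0227,0.06],[-0.0293,0.0022,0.0027,0.0071,0.0552,-0.0227,0.06],[-0.0295,0.0016,0.0011,0.0071,0.0552,-0.0227,0.06],[-0.0295,0.0009,-0.0005,0.0071,0.0552,-0.0227,0.06],[0,0,0,0,0,0,0.06]]]}}

```text
time_s: 8.35
tool_pos: [0.5761, 0.0222, 0.2492]
tool_rot: [-179.9, 0.2, 91.4]
force: [1.1, -0.7, -0.0]
grip_width: 0.0596
grasp_force: 0.0
```

```bash
python3 - <<'E'
from mv import *
p,q,o=cur();print(p,o['tool_rot'],o['time_s'],o['force'])
d=save('wrist','w3')
for nm in('handle','plate','seat','workpiece'):
  for s in silhouettes('wrist',nm)[:2]:print(nm,s['p'],s['extent'],[x.mean() for x in np.nonzero(s['pixels'])][::-1])
print(pw(d,np.array([w(np.array(x)) for x in [(0,-.1,.108),(0,-.14,.108),(0,-.06,.108),(-.055,-.185,.064),(.055,-.185,.064),(-.055,-.015,.064)]])).round(1))
E
```

```text
[0.57610807 0.02222944 0.24916647] [-179.91161882    0.23272324   91.35176977] 8.35 [ 1.06083648 -0.6796615  -0.04004855]
handle 0.7 [222.9, 88.7, 326.7, 239.9] [np.float64(275.9320841551611), np.float64(161.66752136752137)]
plate 0.75 [223.6, 84.5, 329.3, 238.8] [np.float64(275.93391223651065), np.float64(162.0768924830969)]
seat 0.59 [196.8, 0.0, 361.3, 238.0] [np.float64(275.3914446002805), np.float64(87.54053295932678)]
seat 0.53 [223.1, 89.5, 327.9, 237.9] [np.float64(275.76021634615387), np.float64(161.87833867521368)]
workpiece 0.48 [326.4, 145.4, 331.9, 153.5] [np.float64(327.8), np.float64(149.3)]
[[277.9 186. ]
 [278.5 226.2]
 [277.3 143.7]
 [231.4 252. ]
 [326.4 250.6]
 [224.6 100.8]]
```

View pics/w3.png

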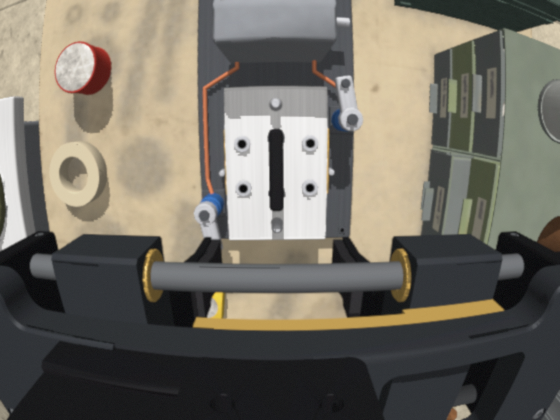

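Plate seen from above with clamps open; the handle bar runs from (277,128) to (277,211).

```bash
python3 - <<'E'
from mv import *
d=read_camera('wrist');g=d['frame'].mean(2)
m=np.zeros(g.shape,np.uint8);m[120:222,262:292]=(g[120:222,262:292]<45)
n_,l,st,ce=cv2.connectedComponentsWithStats(m);i=1+st[1:,4].argmax();print(st[i],ce[i])
v,u_=np.nonzero(l==i)
def top(uv,z):
    o,k=rw(d,uv);return o+k*(z-o[2])/k[2]
ends=[]
for lo,hi in((v.min()+4,v.min()+20),(v.max()-20,v.max()-4)):
    s=(v>=lo)&(v<=hi);ends.append(top((u_[s].mean(),v[s].mean()),.108))
a,b=ends;print(a,b,'yaw',np.degrees(np.arctan2(*(a-b)[:2]*np.array([-1,1]))))
A=top((ce[i][0],v.min()),.108);B=top((ce[i][0],v.max()+1),.108);print(A,B,(A+B)/2,np.linalg.norm(A-B))
# plate corners at z=.064
for c in((229,239),(328,239)):print('pl',top(c,.064))
print(RF.inv().apply((A+B)/2-[*FX,0]))
E
```

```text
[269 143  14  79 933] [275.59271168 182.04823151]
[0.57360584 0.07518951 0.108     ] [0.57529309 0.02315521 0.108     ] yaw 1.8572120872103959
[0.57293399 0.08620984 0.108     ] [0.57588216 0.00992389 0.108     ] [0.57440808 0.04806686 0.108     ] 0.07634289355842702
pl [ 0.52383031 -0.02604763  0.064     ]
pl [ 0.63691951 -0.02162737  0.064     ]
[-0.00185336 -0.08492459  0.108     ]
```

```bash
python3 - <<'E'
from mv import *
rows(np.array([.5747,.048,.080]),Ro.from_euler('xyz',[180,0,92.0],degrees=True),8,.04)
E
```

```text
[0.0017, -0.0001, 0.0212, -0.0001, 0.0, 0.0007, 0.04],
[0.0017, -0.0001, 0.0212, -0.0001, 0.0, 0.0007, 0.04],
[0.0017, -0.0001, 0.0212, -0.0001, 0.0, 0.0007, 0.04],
[0.0017, -0.0001, 0.0212, -0.0001, 0.0, 0.0007, 0.04],
[0.0017, -0.0001, 0.0212, -0.0001, 0.0, 0.0007, 0.04],
[0.0017, -0.0001, 0.0212, -0.0001, 0.0, 0.0007, 0.04],
[0.0017, -0.0001, 0.0212, -0.0001, 0.0, 0.0007, 0.04],
[0.0017, -0.0001, 0.0212, -0.0001, 0.0, 0.0007, 0.04],
```

>>> {"name": "play_rows", "arguments": {"steps": [[[0.0017,-0.0001,0.0212,0,0,0.0007,0.04],[0.0017,-0.0001,0.0212,0,0,0.0007,0.04],[0.0017,-0.0001,0.0212,0,0,0.0007,0.04],[0.0017,-0.0001,0.0212,0,0,0.0007,0.04],[0.0017,-0.0001,0.0212,0,0,0.0007,0.04],[0.0017,-0.0001,0.0212,0,0,0.0007,0.04],[0.0017,-0.0001,0.0212,0,0,0.0007,0.04],[0.0017,-0.0001,0.0212,0,0,0.0007,0.04],[0,0,0,0,0,0,0.04],[0,0,0,0,0,0,0.04],[0,0,0,0,0,0,0.04]]]}}

```text
time_s: 9.75
tool_pos: [0.5767, 0.0468, 0.0822]
tool_rot: [179.8, 0.0, 91.9]
force: [0.1, 0.6, 0.7]
grip_width: 0.0401
grasp_force: 0.0
```

```bash
python3 - <<'E'
from mv import *
p,q,o=cur();print(p,o['tool_rot'],o['time_s'],o['force'],o['grip_width'])
E
```

```text
[0.57674069 0.04682692 0.08216314] [1.79841154e+02 2.14470527e-02 9.19001884e+01] 9.75 [0.14580077 0.57213335 0.74719282] 0.040054182614048674
```

>>> {"name": "play_rows", "arguments": {"steps": [[[0,-0.0015,0.002,-0.0014,0,0,0.03],[0,0,0,0,0,0,0.02],[0,0,0,0,0,0,0.016],[0,0,0,0,0,0,0.0],[0,0,0,0,0,0,0.0],[0,0,0,0,0,0,0.0],[0,0,0,0,0,0,0.0]]], "force": 12}}

```text
time_s: 10.45
tool_pos: [0.5746, 0.0462, 0.0791]
tool_rot: [179.8, 0.0, 91.9]
force: [0.1, -0.3, 2.0]
grip_width: 0.014
grasp_force: 12.0
```

>>> {"name": "play_rows", "arguments": {"steps": [[[0,0,0,0,0,0,0],[0,0,0,0,0,0,0],[0,0,-0.002,0,0,0,0],[0,0,-0.003,0,0,0,0],[0,0,-0.003,0,0,0,0],[0,0,-0.003,0,0,0,0],[0,0,0,0,0,0,0],[0,0,0,0,0,0,0]]], "force": 50}}

```text
time_s: 11.25
tool_pos: [0.5741, 0.0462, 0.0901]
tool_rot: [179.9, 0.0, 91.9]
force: [2.6, -1.1, -5.4]
grip_width: 0.0133
grasp_force: 50.0
```

```bash
python3 - <<'E'
from mv import *
p,q,o=cur();print(p,o['tool_rot'],o['time_s'],o['force'],o['wrist_torque'],o['grip_width'])
E
```

```text
[0.57405301 0.04620273 0.09005802] [1.79904393e+02 3.45219709e-02 9.18558305e+01] 11.25 [ 2.59782639 -1.0796732  -5.4200013 ] [ 0.01865324 -0.4188378   0.02462   ] 0.013255920752720139
```

>>> {"name": "play_rows", "arguments": {"steps": [[[0,0.0004,-0.004,0,0,0,0],[0,0,-0.005,0,0,0,0],[0,0,-0.005,0,0,0,0],[0,0,-0.005,0,0,0,0],[0,0,-0.005,0,0,0,0],[0,0,-0.006,0,0,0,0],[0,0,-0.015,0,0,0,0],[0,0,-0.03,0,0,0,0],[0,0,-0.03,0,0,0,0],[0,0,-0.02,0,0,0,0],[0,0,0,0,0,0,0],[0,0,0,0,0,0,0]]]}}

```text
time_s: 12.45
tool_pos: [0.5743, 0.0463, 0.2151]
tool_rot: [179.9, 0.0, 91.9]
force: [-0.4, -0.5, -5.8]
grip_width: 0.0135
grasp_force: 50.0
```

```bash
python3 - <<'E'
from mv import *
p,q,o=cur();print(p,o['tool_rot'],o['time_s'],o['force'],o['wrist_torque'],o['grip_width'])
e=save('side','d4')
for s in silhouettes('side','oil_can')[:3]:print('can',s['p'],s['extent'])
cv2.imwrite('pics/d4c.png',cv2.resize(e['frame'][130:310,200:440,::-1],None,fx=3,fy=3,interpolation=2))
# mat corners & target; tool yaw = 90-10.7
R=Ro.from_euler('xyz',[180,0,90-10.7],degrees=True)
rows(np.array([.472,-.348,.20]),R,11,0)
E
```

```text
[0.57431719 0.04630233 0.21509226] [1.79853687e+02 3.00654968e-02 9.18552155e+01] 12.45 [-0.3694762  -0.46689365 -5.81254982] [-0.03572406  0.05375126  0.04134585] 0.013534226825982782
can 0.46 [272.8, 171.1, 283.4, 193.1]
[-0.0355, -0.0104, 0.0012, -0.0001, 0.0001, 0.0199, 0.0],
[-0.0357, -0.0097, 0.0012, -0.0001, 0.0001, 0.0199, 0.0],
[-0.0359, -0.0089, 0.0012, -0.0001, 0.0001, 0.0199, 0.0],
[-0.0361, -0.0082, 0.0012, -0.0001, 0.0001, 0.0199, 0.0],
[-0.0362, -0.0075, 0.0012, -0.0001, 0.0001, 0.0199, 0.0],
[-0.0364, -0.0068, 0.0012, -0.0001, 0.0001, 0.0199, 0.0],
[-0.0365, -0.0061, 0.0012, -0.0001, 0.0001, 0.0199, 0.0],
[-0.0366, -0.0053, 0.0012, -0.0001, 0.0001, 0.0199, 0.0],
[-0.0367, -0.0046, 0.0012, -0.0001, 0.0001, 0.0199, 0.0],
[-0.0368, -0.0039, 0.0012, -0.0001, 0.0001, 0.0199, 0.0],
[-0.0369, -0.0031, 0.0012, -0.0001, 0.0001, 0.0199, 0.0],
```

View pics/d4c.png

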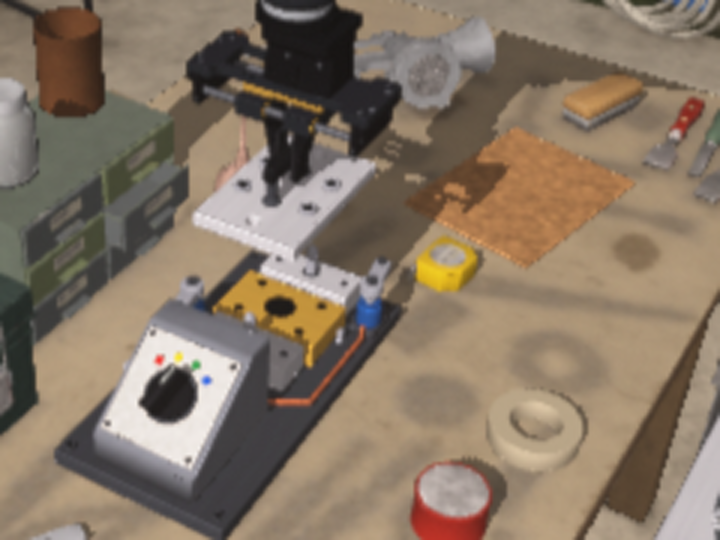

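The plate is up level and the part is still in its nest. Carry it over the mat.

>>> {"name": "play_rows", "arguments": {"steps": [[[-0.0355,-0.0104,0.0012,0,0,0.0199,0],[-0.0357,-0.0097,0.0012,0,0,0.0199,0],[-0.0359,-0.0089,0.0012,0,0,0.0199,0],[-0.0361,-0.0082,0.0012,0,0,0.0199,0],[-0.0362,-0.0075,0.0012,0,0,0.0199,0],[-0.0364,-0.0068,0.0012,0,0,0.0199,0],[-0.0365,-0.0061,0.0012,0,0,0.0199,0],[-0.0366,-0.0053,0.0012,0,0,0.0199,0],[-0.0367,-0.0046,0.0012,0,0,0.0199,0],[-0.0368,-0.0039,0.0012,0,0,0.0199,0],[-0.0369,-0.0031,0.0012,0,0,0.0199,0],[0,0,0,0,0,0,0]]]}}

```text
time_s: 13.75
tool_pos: [0.4682, -0.3549, 0.1999]
tool_rot: [-179.9, 0.3, 78.7]
force: [-0.9, -0.5, -5.8]
grip_width: 0.0134
grasp_force: 50.0
```

>>> {"name": "play_rows", "arguments": {"steps": [[[0,0,0,0,0,0,0],[0,0,0,0,0,0,0],[0,0,0,0,0,0,0]]]}}

```text
time_s: 14.05
tool_pos: [0.4737, -0.3461, 0.201]
tool_rot: [179.9, -0.1, 79.5]
force: [0.8, -0.1, -5.3]
grip_width: 0.0135
grasp_force: 50.0
```

```bash
python3 - <<'E'
from mv import *
from fit import fit,box
p,q,o=cur();print(p,o['tool_rot'],o['time_s'],o['force'],o['wrist_torque'],o['qpos'])
# mat from wrist (partly hidden): cork corners; overlay of mat + plate footprint
d=save('wrist','w5')
im=d['frame'][:,:,::-1].copy()
yaw=-10.7;Rm=Ro.from_euler('z',yaw,degrees=True)
def poly(c,a,b,z,col):
    P=[Rm.apply([sx*a*t,sy*b*s,0])+[c[0],c[1],z] for sx,sy,t,s in((1,1,1,1),(1,-1,1,1),(-1,-1,1,1),(-1,1,1,1))]
    cv2.polylines(im,[pw(d,np.array(P)).round().astype(int)],True,col,1)
poly((.472,-.348),.09,.12,.005,(255,0,0))
cv2.imwrite('pics/w5o.png',im)
E
```

```text
[ 0.4737485  -0.34614184  0.20100936] [ 1.79921899e+02 -5.53199398e-02  7.94602038e+01] 14.05 [ 0.75711653 -0.10843119 -5.34556416] [-0.00580506 -0.03683819  0.01330355] [17.55909023 11.38151768 18.41890113 94.94421502 -3.80136811 74.22890329
 26.13134229]
```

View pics/w5o.png

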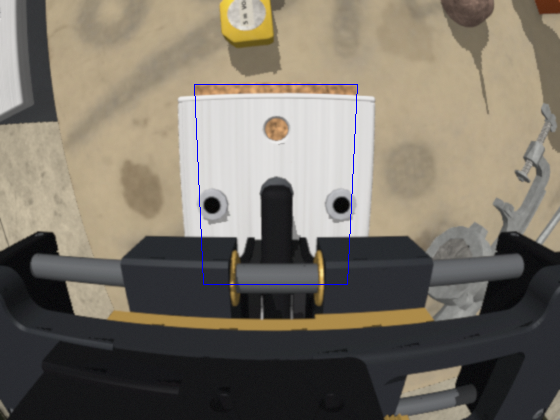

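The mat outline agrees with the visible cork edge and the plate is centred over it. Now lower.

>>> {"name": "play_rows", "arguments": {"steps": [[[0,0,0.03,0,0,0,0],[0,0,0.035,0,0,0,0],[0,0,0.035,0,0,0,0],[0,0,0.03,0,0,0,0],[0,0,0.02,0,0,0,0],[0,0,0.005,0,0,0,0],[0,0,0,0,0,0,0],[0,0,0,0,0,0,0]]]}}

```text
time_s: 14.9
tool_pos: [0.4747, -0.3484, 0.0482]
tool_rot: [179.7, 0.1, 79.4]
force: [0.6, 0.1, -4.9]
grip_width: 0.0134
grasp_force: 50.0
```

>>> {"name": "play_rows", "arguments": {"steps": [[[0,0,0.002,0,0,0,0],[0,0,0.002,0,0,0,0],[0,0,0.002,0,0,0,0],[0,0,0.002,0,0,0,0],[0,0,0.001,0,0,0,0],[0,0,0,0,0,0,0],[0,0,0,0,0,0,0]]]}}

```text
time_s: 15.6
tool_pos: [0.4735, -0.348, 0.0376]
tool_rot: [179.9, 0.0, 79.3]
force: [-0.3, 0.4, -5.4]
grip_width: 0.0135
grasp_force: 50.0
```

>>> {"name": "play_rows", "arguments": {"steps": [[[0,0,0.001,0,0,0,0],[0,0,0.001,0,0,0,0],[0,0,0.001,0,0,0,0],[0,0,0,0,0,0,0],[0,0,0,0,0,0,0]]]}}

```text
time_s: 16.1
tool_pos: [0.4735, -0.348, 0.0346]
tool_rot: [179.9, 0.0, 79.3]
force: [0.8, -0.3, -6.1]
grip_width: 0.0137
grasp_force: 50.0
```

>>> {"name": "play_rows", "arguments": {"steps": [[[0,0,0.0005,0,0,0,0],[0,0,0.0005,0,0,0,0],[0,0,0,0,0,0,0],[0,0,0,0,0,0,0]]]}}

```text
time_s: 16.5
tool_pos: [0.4736, -0.3481, 0.0341]
tool_rot: [179.9, 0.0, 79.3]
force: [-0.8, 1.0, 0.4]
grip_width: 0.0136
grasp_force: 50.0
```

Contact: the weight is off the tool. Release gently and withdraw straight up.

>>> {"name": "play_rows", "arguments": {"steps": [[[0,0,0,0,0,0,0.014],[0,0,0,0,0,0,0.018],[0,0,0,0,0,0,0.03],[0,0,0,0,0,0,0.04],[0,0,0,0,0,0,0.04],[0,0,-0.01,0,0,0,0.04],[0,0,-0.03,0,0,0,0.04],[0,0,-0.05,0,0,0,0.04],[0,0,-0.05,0,0,0,0.04],[0,0,-0.04,0,0,0,0.04],[0,0,0,0,0,0,0.04],[0,0,0,0,0,0,0.04]]], "force": 5}}

```text
time_s: 17.7
tool_pos: [0.4736, -0.3483, 0.2154]
tool_rot: [179.7, 0.1, 79.3]
force: [0.5, 1.4, -0.0]
grip_width: 0.0401
grasp_force: 0.0
```

```bash
python3 - <<'E'
from mv import *
p,q,o=cur();print(p,o['time_s'],o['force'],o['grip_width'])
e=save('side','d6');cv2.imwrite('pics/d6c.png',cv2.resize(e['frame'][130:310,200:440,::-1],None,fx=3.2,fy=3.2,interpolation=2))
E
```

```text
[ 0.47362391 -0.34833805  0.21540532] 17.7 [ 0.50692045  1.35874905 -0.02849491] 0.04012389445292182
```

View pics/d6c.png

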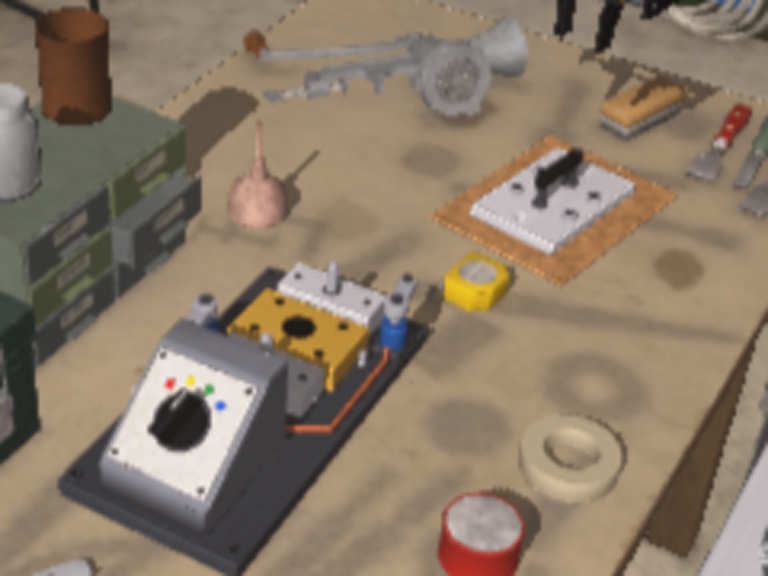

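The plate lies centred on the mat. The arms are open and the part is in its nest. I check the pointer numerically before handing in.

```bash
python3 - <<'E'
from mv import *
d=read_camera('side');c0=np.array([0,.1225,.0875])
for nm,a in(('yellow',-15),('green',15)):
    b=np.cos(np.radians(a))*u+np.sin(np.radians(a))*r
    q=proj(d,np.array([w(c0+n*.035+k*.024*b) for k in(1,-1)]));print(nm,((q-[200,130])*3.2).round())
E
```

```text
yellow [[174. 383.]
 [162. 438.]]
green [[186. 389.]
 [150. 433.]]
```

The bar ends seen at (185,390) and (150,435) match the green prediction.

```bash
python3 -c "from cell import sign_off; print(sign_off())"
```

```text
the job is handed in; nothing more can be done
None
```

The job is handed in: the selector is on green with both clamps open, the drill plate lies level in the middle of the cork mat, and the part is still in its nest, with nothing around it disturbed that I could see.

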